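# Set a tube stopper to the marked depth with the lever press

### The arm

A 6-joint arm with a two-finger parallel gripper is mounted at the origin on the work surface. World frame = base frame: x ahead of the robot, y to its left, z up, the work surface at z = 0. Lengths are in mm, angles in rad, forces in N, time in s.
With the tool pointing down it reaches from about 300 to 875 mm from the base axis. Payload 4.2 kg.
Tool frame: the origin (TCP) lies midway between the tips of the shut fingers; the grasp point (between the pads) lies 19 mm behind it; z points along the fingers, y is the line along which they close (so a half turn about z gives the same grasp; the last joint's range is limited). The gripper opens to 85 mm and grips with 20 to 120 N. Pads are 22 mm wide; open, the fingers measure 114 mm over their backs; the gripper's body (76 mm by 85 mm) begins 54 mm behind the grasp point. The pads swing forward as they close: fully open they stand 13 mm farther back than shut.
Start: joints at [-1.197, 0.32, 1.565, -0, 1.257, -0.02], TCP at [220.632, -531.002, 231.338] pointing down, gripper open.
Joint ranges: [-3.11, 3.11], [-0.84, 2.01], [0.21, 2.61], [-1.34, 4.49], [0.05, 2.63], [-2.56, 2.56]. Speed limits (rad/s): [2.57, 2.57, 3.14, 3.14, 3.14, 3.14].

### API

Orientations are given as a unit quaternion [x, y, z, w].
In Python, from bench import r gives the robot as it stands.
- The arm moves only by the tool play_rows, never from a script. Its argument "deltas" is a list of rows, each a list of 2 entries, a list of its own where there are three numbers: the shift along the world's x, y, z scaled (see below), then the turn about the world's z scaled (see below). A call has exactly 10 rows; each row shifts and turns the commanded pose from where the row before left it; what a row does not reach is not made up. The controller multiplies each number of a shift by 0.03 m and each number of a turn by 5 degrees. A row lasts 1/10 s, in which the tool goes at most 50 mm and 8.59 degrees, less where a joint would pass 70% of its speed; a pose out of reach is approached as far as the arm can. A call with a number of a shift or a turn outside -1 to 1 is refused whole. A call with a gripper value outside its range is refused whole. "grip" is the opening, from 0 (shut) to 1 (fully open), set as the call begins (left out, the last holds). The fingers move at their own pace and stop on an object; "force" is the grip in N (left out, the last holds). Time passes only in rows, so rows that do not move let the fingers close, or fill a call up. It gives the time, the measured TCP pose, the force, the opening and the grip force at its end, in the units of the state.
- r.get_obs(): the state, without advancing time (a new reading comes with each control period).
- r.snapshot(name): name is "scene" or "top"; returns the picture (384x512x3 uint8, red, green, blue); there is no depth.
- r.camera_info(name): a dict with "fx", "fy", "cx", "cy" (pixels), "D" ([k1, k2, p1, p2, k3] as OpenCV has them; the pictures are not rectified), "rvec" (rotation vector, rad) and "tvec" (3), from world to camera coordinates, as OpenCV has them. Camera axes: x right, y down, z forward; pixel columns grow to the right and rows downward; lengths in mm; the calibration is good to about 2 mm. A picture is of the moment at which its call begins. camera_info takes no time and is no camera call.
- r.sign_off(): hands the job in; it is judged then, once.
The state is a dict: "time_s": time; "qpos": joint angles; "joint_vel": joint speeds; "joint_efforts": joint torques, N m; "position": TCP position; "ee_rot": TCP orientation; "wrist_force": force on the tool from outside, world axes, zero at the start; "wrist_torque": the same for the moment, N m; "finger_gap": finger opening in mm; "grasp_force": force on a finger pad.
Only numpy, scipy, OpenCV 4.12 (cv2) and the standard library are available. Lean on these libraries where they do the work, as an engineer would, in place of code of your own. Each camera call takes 0.05 s, during which the arm holds its last target. There are 200 camera calls.

### The job

Set the stopper in the sample tube that stands in the bench press: with your fingertips press down the black pad at the free end of the sprung lever until the lever's pointer stands level with the red index on the scale, hold it there for a full second without pressing past the index, then let the lever spring all the way back up. Leave the red index where it is, do not touch the tube or its stopper yourself, and do not lift or shift the tube or the things standing around the press.

Things in the scene. Friction and masses are not known exactly. Their poses are not given: they have to be found in the camera images.
- press: White lever press bolted to the bench. Base 110 x 360 x 18 mm; origin = centre of its underside, y along it, z up. The lever lies along y over the base's centre line, its free end to +y. Column, guide arm and ram (a vertical rod the lever drives down 75 mm per rad) stand between y = -165 and -45 mm.
- hinge (a point): Middle of the lever's hinge axis, on top of the column, at y = -140, z = 190 mm of the press; the axis is parallel to the press's x. Axes as the press.
- scale (a point): Middle of the face of the white scale plate, which stands on a post beside the lever (its +x side) and looks to the press's +x, away from the robot (yaw within 0.4 rad). Axes as the press. Plate 46 mm wide along y, 94 mm high, its top 234 mm above the bench; plate, post, pointer and index knob fill x = -12 to +12 mm about this point.
- lever (a joint): Lever angle (rad): 0 = at rest on its upper stop, sloping 0.16 up towards the free end; grows as that end is pressed down, 0.30 at the lower stop. A spring (4 N m/rad) returns it to 0 when let go. At the pad it takes about 2 N to start, about 4 N more once the ram meets the stopper at 0.05 rad, in all about 9 N at 0.25 rad; more if pressed faster than 0.1 m/s.
- index (a joint): Where the red index clip is set, in the same angle and zero as lever (rad): the pointer stands level with the index when lever equals index. Set somewhere between 0.12 and 0.25; it stays where it is unless it is pushed.
- pad_top (a point): Centre of the slightly domed top of the black round pad (40 mm across, 14 mm thick) at the lever's free end: 300 mm from the hinge axis along the lever, 24 mm above its middle line. Moves and turns with the lever (y along it). Some 262 mm above the bench at rest, 185 to 228 mm when pressed to the index. Press it down, following the slight arc.
- pointer_tip (a point): Tip of the black pointer that stands out of the lever's +x side in front of the scale plate, 198 mm from the hinge axis; it goes down as the lever is pressed. Its axes turn with the lever: x along the hinge axis, y along the lever to its free end, z square to the lever, upwards.
- index_tip (a point): Tip of the red index (16 mm red knob with a short wedge) at the scale's outer edge, 207 mm from the hinge axis, 9 mm farther out than the pointer's tip. Axes: x along the hinge axis, y outwards from the hinge, z upwards along the scale; z of the pointer tip in this frame is how far the pointer is above the index.
- tube: Loose clear sample tube, 16 mm across and 75 mm long, standing 24 mm deep in the black nest of the press at its y = -65 mm, under the ram; origin at its bottom centre, 24 mm above the bench, z up along the tube.
- stopper (a joint): How far the lavender stopper (17 mm head) has gone into the tube from its half-inserted start (m): 0 at the start, 0.016 with its head on the rim. It stays where it is left. The ram meets it at 0.05 rad of the lever.
- tube_rack: Loose pink rack, 73 x 116 mm, full of white-capped tubes, 98 mm high, standing off the lever's free end; origin under its centre.
- marker: Loose white marker pen with a blue cap, 132 mm long and 15 mm thick, lying on the bench; origin under its middle, x along it.
- tip_box: Loose blue lidded box, 79 x 99 x 56 mm; origin under its centre.
- stopper_tray: Loose white open tray of spare lavender stoppers, 80 x 120 x 28 mm, standing between the robot and the press; origin under its centre.

How it is judged (in metres and radians):
On the way:
1. the pointer is held level with the red index (within 5 mm) (z of pointer_tip in the frame of index_tip between -0.005 and 0.005 m), for 0.6 s.
At the end, for the whole second after the job is handed in: The lever is back up at its rest (within 0.02 rad), the stopper has been pushed in (more than 2 mm beyond its start), and the tube stands upright and at rest in its nest (value of joint lever below 0.02 rad and value of joint stopper above 0.002 m and z of tube in the frame of press below 0.027 m and distance between tube and press below 0.075 m and angle between tube's own z axis and vertical below 0.1 rad and linear speed of tube below 0.02 m/s); the robot touches nothing.
It fails at once if the pointer is pressed more than 7 mm past the red index (z of pointer_tip in the frame of index_tip below -0.007 m).
It fails at once if the red index is shifted by more than 3 mm (distance of index_tip from where it was at the start of the episode above 0.003 m).
It fails at once if the robot touches the tube or its stopper (contact force between any of the arm, the fingers and tube above 0.5 N).
It fails at once if the tube is lifted in its nest by more than 6 mm (z of tube in the frame of press above 0.03 m).
It fails at once if the tube rack, marker, blue box or stopper tray is shifted or lifted by more than 15 mm (distance of any of tube_rack, marker, tip_box, stopper_tray from where it was at the start of the episode above 0.015 m).
It also fails if it takes over 40 s, if anything falls off the work surface, if the arm or the gripper's body presses on something with over 40 N, if the wrist force passes 120 N, or if a joint passes its speed limit or range.

## Working session

There is one attempt and no reset: what is moved stays moved. The work goes in short steps, Python scripts to look and compute and a tool call to move; the robot and the scene stay as the last step left them, time stands still between calls to the robot, and variables do not carry over. Pictures are saved under pics/ and viewed, at most 10 in all, crops included, and the job is handed in when it is done.

Besides the shell and the picture viewer there is one more tool, called after ">>>" as name([rows], argument=value, ...), one row to a line, values as JSON. play_rows: Moves the arm, as the interface text tells. Shifts and turns lie within -1 to 1; 1 stands for 0.03 m of shift or 5 degrees of turn. Its arguments: {"type":"object","properties":{"deltas":{"type":"array","items":{"type":"array"}},"grip":{"type":"number"},"force":{"type":"number"}},"required":["deltas"]}

```bash
mkdir -p pics; python3 - <<'E'
from bench import r
import cv2
for n in("scene","top"):
    im=r.snapshot(n); cv2.imwrite(f"pics/{n}0.png",cv2.resize(im[:,:,::-1],(768,576),interpolation=cv2.INTER_CUBIC)); cv2.imwrite(f"{n}0raw.png",im[:,:,::-1])
    print(n,r.camera_info(n))
print(r.get_obs())
E
```

```text
scene {'fx': 466.2785500300437, 'fy': 466.2785500300437, 'cx': 257.92065931091275, 'cy': 189.68199402118054, 'D': array([-0.01255846,  0.        ,  0.        ,  0.        ,  0.        ]), 'rvec': array([ 0.72900131,  2.48219626, -1.27215354]), 'tvec': array([ 505.97143158,  -70.0090288 , 1373.17715973])}
top {'fx': 371.6649077560474, 'fy': 371.6649077560474, 'cx': 259.6666159997072, 'cy': 188.8036837179266, 'D': array([-0.0132397,  0.       ,  0.       ,  0.       ,  0.       ]), 'rvec': array([ 2.13301442, -2.19640508,  0.11967363]), 'tvec': array([  67.11907797,  629.29463229, 1052.34889681])}
{'time_s': 0.1, 'qpos': array([-1.19696666e+00,  3.20247896e-01,  1.56554379e+00, -2.27904127e-05,
        1.25739609e+00, -1.99863139e-02]), 'joint_vel': array([ 2.16231107e-03, -1.46363209e-03, -2.99674478e-03,  6.81426660e-04,
        9.57516033e-04, -9.92846295e-05]), 'joint_efforts': array([ 1.68733604e-04, -4.16409159e+01, -2.34704250e+01, -9.41965072e-05,
        4.93353320e-03,  1.67187369e-05]), 'position': array([ 220.48523426, -530.59512969,  230.56002453]), 'ee_rot': array([ 9.80675179e-01,  1.95641400e-01, -1.51039304e-04, -7.83205363e-04]), 'wrist_force': array([0.42700265, 0.82293548, 0.46181192]), 'wrist_torque': array([ 0.05453738,  0.00263019, -0.00050449]), 'grasp_force': 0.0, 'finger_gap': 85.46700674616693}
```

View pics/scene0.png

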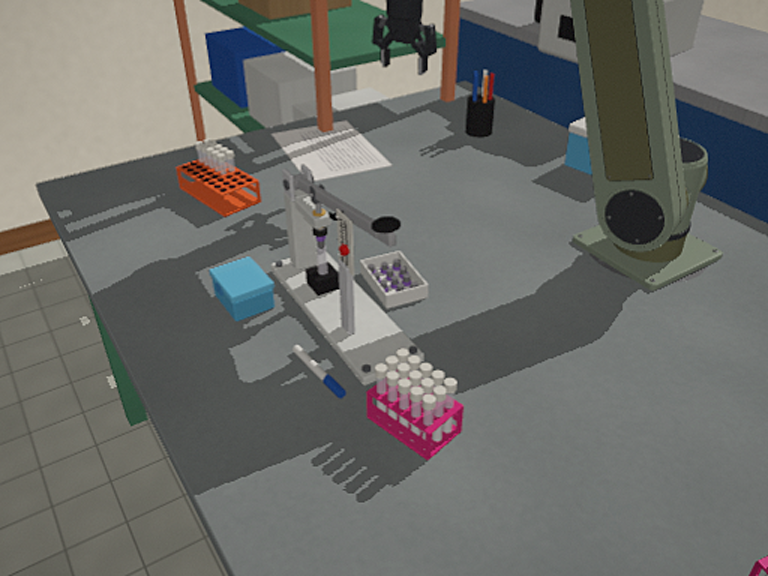

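View pics/top0.png

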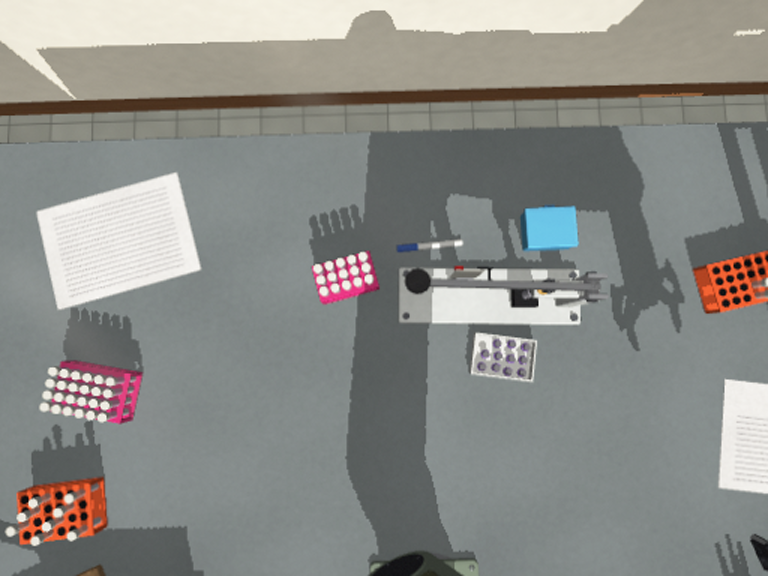

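```bash
cat > h.py <<'E'
import numpy as np,cv2
from bench import r
def cam(n):
    c=r.camera_info(n);K=np.array([[c['fx'],0,c['cx']],[0,c['fy'],c['cy']],[0,0,1.]]);return K,c['D'],c['rvec'],c['tvec']
def proj(n,P):
    K,D,rv,t=cam(n);return cv2.projectPoints(np.array(P,float).reshape(-1,1,3),rv,t,K,D)[0].reshape(-1,2)
def ray(n,px):
    K,D,rv,t=cam(n);R=cv2.Rodrigues(rv)[0];u=cv2.undistortPoints(np.array([[px]],float),K,D).ravel()
    return -R.T@t,R.T@np.array([u[0],u[1],1])
def plane(n,px,z):
    o,d=ray(n,px);return o+d*(z-o[2])/d[2]
def tri(a,b):
    (o1,d1),(o2,d2)=ray("scene",a),ray("top",b)
    s=np.linalg.lstsq(np.c_[d1,-d2],o2-o1,rcond=None)[0];p,q=o1+s[0]*d1,o2+s[1]*d2
    return (p+q)/2,np.linalg.norm(p-q)
E
python3 - <<'E'
from h import *
np.set_printoptions(precision=1,suppress=True)
print("pad",tri((386/1.5,224/1.5),(418/1.5,281/1.5)),plane("top",(418/1.5,281/1.5),262))
C=[(400,268),(400,323),(580,323),(580,268)]
print("corners",np.array([plane("top",np.array(c)/1.5,18) for c in C]))
for n,c,z in(("rack",(345,277),98),("box",(550,228),56),("tray",(504,357),28)): print(n,plane("top",np.array(c)/1.5,z))
im=cv2.imread("scene0raw.png")[95:235,180:290]
cv2.imwrite("pics/c0.png",cv2.resize(im,None,fx=4.2,fy=4.2,interpolation=cv2.INTER_CUBIC))
im=cv2.imread("top0raw.png")[165:225,255:415]
cv2.imwrite("pics/c1.png",cv2.resize(im,None,fx=5,fy=5,interpolation=cv2.INTER_CUBIC))
E
```

```text
pad (array([608. ,   5.4, 254.9]), np.float64(2.0337298112438233)) [608.    5.1 262. ]
corners [[ 662.6   26.9   18. ]
 [ 553.6   30.3   18. ]
 [ 543.1 -323.6   18. ]
 [ 652.1 -330.9   18. ]]
rack [637.9 130.2  98. ]
box [ 726.9 -264.8   56. ]
tray [ 481.6 -168.6   28. ]
```

View pics/c0.png

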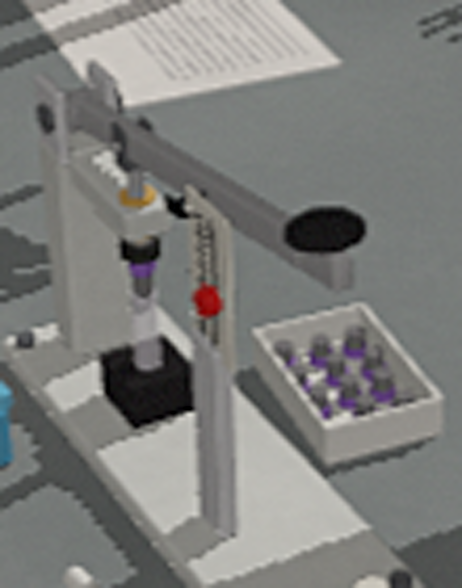

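View pics/c1.png

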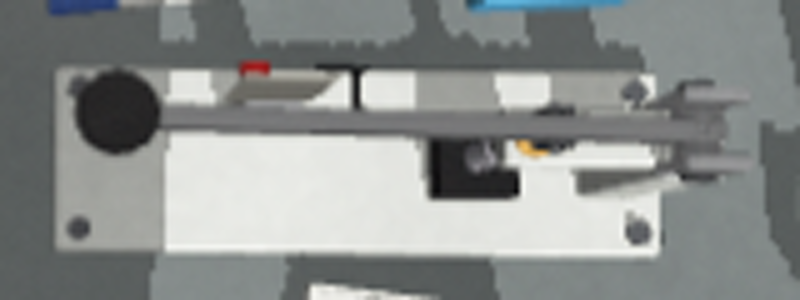

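```bash
cat >> h.py <<'E'
yaw=-0.030; O=np.array([602.9,-149.3,0.])
Rz=np.array([[np.cos(yaw),-np.sin(yaw),0],[np.sin(yaw),np.cos(yaw),0],[0,0,1]])
W=lambda p:O+Rz@np.array(p,float)
L=lambda w:Rz.T@(np.array(w)-O)
def lev(th,rad,x=0,up=0):
    s=.16-th;return W([x,-140+rad*np.cos(s)-up*np.sin(s),190+rad*np.sin(s)+up*np.cos(s)])
def red(im,box):
    x0,y0,x1,y1=box;c=im[y0:y1,x0:x1].astype(float)
    w=np.clip(c[...,0]-np.maximum(c[...,1],c[...,2])-40,0,None);Y,X=np.mgrid[y0:y1,x0:x1]
    return np.array([(w*X).sum(),(w*Y).sum()])/w.sum(),w.sum()
E
python3 - <<'E'
from h import *
np.set_printoptions(precision=2,suppress=True)
s=cv2.imread("scene0raw.png")[:,:,::-1];t=cv2.imread("top0raw.png")[:,:,::-1]
a,_=red(s,(215,140,245,185));b,_=red(t,(295,170,320,190));print(a,b)
p,e=tri(a,b);l=L(p);print("index local",l,e,"radius",np.hypot(l[1]+140,l[2]-190),"theta",.16-np.arctan2(l[2]-190,l[1]+140))
for x in (30,36,42):
  print(x,"ptr0",proj("scene",lev(0,198,x)),[ (i,proj("scene",lev(i,207,x))[0], proj("scene",lev(i,217,x))[0]) for i in(.12,.16,.2,.24)])
print("pad top proj",proj("scene",lev(0,300,0,24)),proj("top",lev(0,300,0,24)),lev(0,300,0,24))
for th in (0.1,.15,.2,.25): print(th,lev(th,300,0,24))
cv2.imwrite("pics/c2.png",cv2.resize(cv2.imread("scene0raw.png")[130:185,205:255],None,fx=10,fy=10,interpolation=cv2.INTER_NEAREST))
E
```

```text
[229.13 166.2 ] [305.76 177.93]
index local [ 31.49  83.27 184.96] 4.196089290148864 radius 223.33055046473183 theta 0.1825499624310103
30 ptr0 [[222.26 146.05]] [(0.12, array([225.08, 157.36]), array([227.19, 159.25])), (0.16, array([225.26, 160.55]), array([227.37, 162.62])), (0.2, array([225.38, 163.65]), array([227.48, 165.88])), (0.24, array([225.42, 166.65]), array([227.52, 169.03]))]
36 ptr0 [[219.84 146.76]] [(0.12, array([222.68, 158.09]), array([224.78, 160.  ])), (0.16, array([222.88, 161.29]), array([224.97, 163.37])), (0.2, array([223. , 164.4]), array([225.09, 166.63])), (0.24, array([223.06, 167.4 ]), array([225.14, 169.78]))]
42 ptr0 [[217.4  147.48]] [(0.12, array([220.27, 158.83]), array([222.35, 160.74])), (0.16, array([220.47, 162.04]), array([222.56, 164.12])), (0.2, array([220.61, 165.14]), array([222.69, 167.39])), (0.24, array([220.68, 168.15]), array([222.75, 170.54]))]
pad top proj [[256.42 145.91]] [[279.6  187.56]] [607.47   2.98 261.49]
0.1 [607.64   8.65 231.95]
0.15 [607.69  10.37 217.  ]
0.2 [607.72  11.35 201.98]
0.25 [607.73  11.57 186.94]
```

View pics/c2.png

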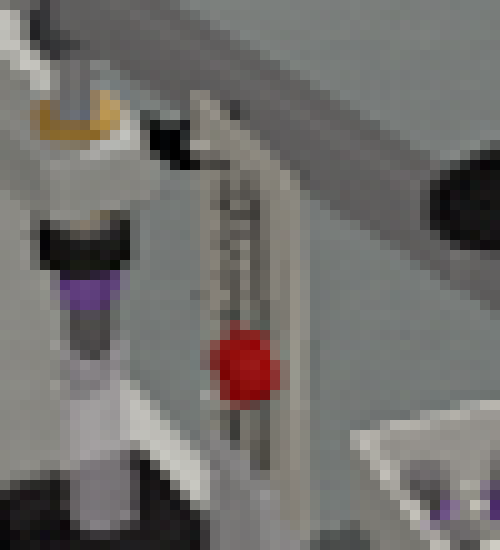

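>>> play_rows([
  [[0,0,1],0],
  [[0,0,1],0],
  [[0,0.3,1],0],
  [[0.6,1,0.5],0],
  [[0.6,1,0],0],
  [[0.6,1,0],0],
  [[0.6,1,0],0],
  [[0.6,1,0],0],
  [[0.6,1,0],0],
  [[0.6,1,0],0],
], grip=0)

```text
time_s: 1.1
position: [347.0, -310.6, 336.0]
ee_rot: [0.981, 0.196, -0.0, -0.0]
wrist_force: [0.7, 0.2, 0.4]
finger_gap: 0.0
grasp_force: 0.0
```

>>> play_rows([
  [[0.85,1,0],0],
  [[0.85,1,0],0],
  [[0.85,1,0],0],
  [[0.85,1,0],0],
  [[0.85,1,0],0],
  [[0.85,1,0],0],
  [[0.85,1,0],0],
  [[0.85,1,0],0],
  [[0.85,1,0],0],
  [[0.85,0.5,0],0],
])

```text
time_s: 2.1
position: [602.3, -24.4, 335.9]
ee_rot: [0.98, 0.197, -0.0, -0.0]
wrist_force: [0.4, 0.6, -0.8]
finger_gap: -0.1
grasp_force: 0.0
```

>>> play_rows([
  [[0.2,0.8,0],0],
  [[0,0,-0.5],0],
  [[0,0,-0.5],0],
  [[0,0,-0.5],0],
  [[0,0,-0.4],0],
  [[0,0,0],0],
  [[0,0,0],0],
  [[0,0,0],0],
  [[0,0,0],0],
  [[0,0,0],0],
])

```text
time_s: 3.1
position: [607.9, -3.0, 280.0]
ee_rot: [0.981, 0.196, 0.001, 0.0]
wrist_force: [0.7, -0.0, -0.9]
finger_gap: 0.2
grasp_force: 0.0
```

>>> play_rows([
  [[0,0.2,-0.2],0],
  [[0,0,-0.2],0],
  [[0,0.03,-0.2],0],
  [[0,0.03,-0.2],0],
  [[0,0.03,-0.2],0],
  [[0,0.03,-0.2],0],
  [[0,0.03,-0.2],0],
  [[0,0.03,-0.2],0],
  [[0,0.03,-0.2],0],
  [[0,0,0],0],
])

```text
time_s: 4.1
position: [607.9, 9.8, 225.6]
ee_rot: [0.981, 0.196, 0.001, -0.0]
wrist_force: [-1.1, 2.8, 6.5]
finger_gap: 0.3
grasp_force: 3.1
```

```bash
python3 - <<'E'
from h import *
s=r.snapshot("scene");cv2.imwrite("s1raw.png",s[:,:,::-1])
o=r.get_obs();print(o['position'],o['wrist_force'])
cv2.imwrite("pics/c3.png",cv2.resize(s[125:185,205:275,::-1],None,fx=9,fy=9,interpolation=cv2.INTER_NEAREST))
E
```

```text
[607.85416341   9.77327212 225.86643841] [-0.43106211  2.06134261  5.47036852]
```

View pics/c3.png

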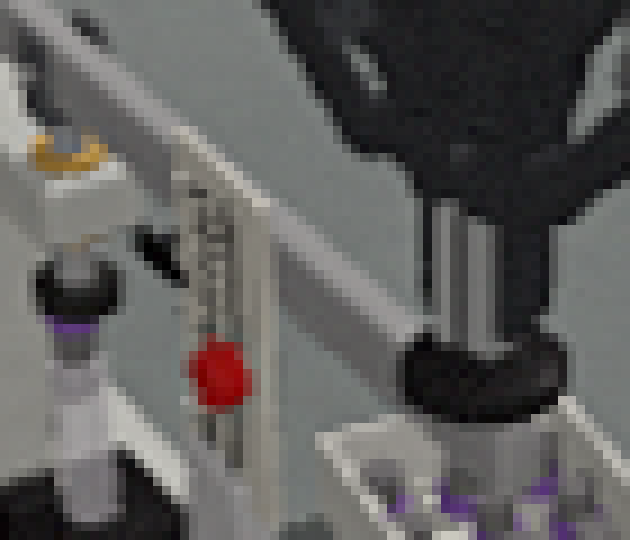

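>>> play_rows([
  [[0,0.02,-0.1],0],
  [[0,0.02,-0.1],0],
  [[0,0,-0.1],0],
  [[0,0,-0.1],0],
  [[0,0,-0.1],0],
  [[0,0,-0.05],0],
  [[0,0,0],0],
  [[0,0,0],0],
  [[0,0,0],0],
  [[0,0,0],0],
])

```text
time_s: 5.15
position: [608.0, 11.2, 210.0]
ee_rot: [0.981, 0.196, 0.001, -0.0]
wrist_force: [-0.6, 3.8, 7.6]
finger_gap: 0.1
grasp_force: 3.7
```

```bash
python3 - <<'E'
from h import *
s=np.mean([r.snapshot("scene") for _ in range(4)],0).round().astype(np.uint8);cv2.imwrite("s2raw.png",s[:,:,::-1])
t=np.mean([r.snapshot("top") for _ in range(2)],0).round().astype(np.uint8);cv2.imwrite("t2raw.png",t[:,:,::-1])
o=r.get_obs();print(o['time_s'],o['position'],o['wrist_force'])
z=o['position'][2]
from scipy.optimize import brentq
th=brentq(lambda q:lev(q,300,0,24)[2]-z,0,.3);print("theta",th,red(s,(215,140,245,185))[0],proj("scene",lev(th,198,30)),proj("top",lev(th,198,30)),proj("top",lev(.185,207,30)))
A=cv2.resize(s[145:180,210:245,::-1],None,fx=16,fy=16,interpolation=cv2.INTER_NEAREST)
cv2.imwrite("pics/c4.png",A)
E
```

```text
5.45 [607.98693376  11.19253205 209.98394401] [-1.67982954  3.20626827  7.08052445]
theta 0.1733800915572035 [229.13882107 166.20509243] [[223.43887661 159.71943327]] [[315.45857156 179.08234067]] [[311.76759063 179.21562749]]
```

View pics/c4.png

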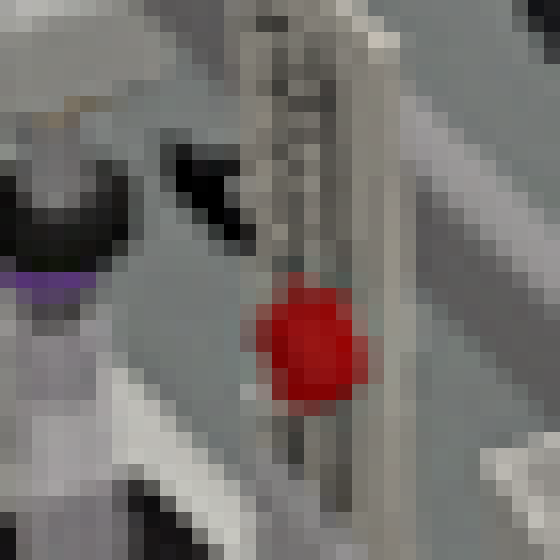

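```bash
python3 - <<'E'
from h import *
np.set_printoptions(precision=2,suppress=True,linewidth=200)
t=cv2.imread("top0raw.png")[:,:,::-1]
print("cols 302..328");
for v in range(176,184): print(v,t[v,302:328].astype(int).mean(-1).round().astype(int), t[v,302:314,0].astype(int)-t[v,302:314,1])
print("ptr0",proj("top",lev(0,198,30)),"knob rho",[(q,proj("top",lev(.19,q,31))[0]) for q in(215,219,223)])
s=cv2.imread("s2raw.png")[:,:,::-1].astype(int)
for v in range(158,173): print(v,(s[v,222:237,0]-s[v,222:237,1]))
E
```

```text
cols 302..328
176 [93 92 92 90 90 91 91 90 90 88 89 90 90 89 89 88 88 89 88 89 87 88 89 90 90 89] [-5 -5 -4 -5 -6 -5 -5 -5 -3 -4 -4 -4]
177 [85 78 82 85 86 84 80 90 89 88 88 90 90 88 87 89 78 76 76 76 76 76 77 78 88 90] [ 4 43 74 83 88 85 61  5 -4 -4 -4 -5]
178 [87 68 67 70 74 68 64 96 97 96 95 96 95 94 94 94 51 41 40 40 40 41 41 41 49 52] [ 12  83 120 130 133 132 112  11  -3  -4  -3  -4]
179 [124  73 114 118 117 100  92 157 164 164 162 162 160 160 158 158 152 151 115 106 119 136 138  55  16  91] [13 66 52 53 55 77 73  6  1  0  0  0]
180 [144 101 129 131 132 130 131 153 155 157 157 157 159 158 160 160 161 162 150 148 161 207 213 100  26 193] [ 3 13 13 13 13 18 16  3  1  2  2  1]
181 [132 107 112 113 113 116 116 117 117 118 117 118 119 120 119 121 122 121 122 161 211 226 227 111  30 218] [-1  0  2  2  2  1  2  1  2  2  2  1]
182 [111 104 104 104 103 104 104 104 104 104 104 105 104 103 105 104 104 103 147 210 227 229 227 113  29 217] [1 1 2 1 1 1 2 1 3 2 1 2]
183 [105 104 105 105 104 104 102 104 104 105 104 104 103 104 104 103 104 146 210 226 228 228 227 112  31 217] [1 2 1 2 2 1 2 1 2
[... 306 characters left out ...]
  1 -1 -4 -3 -1  1  2  3  4  4  2]
162 [-2 -3 -5  0 -2 17 58 24 -2 -7 -2  2  4  2  0]
163 [ -3  -3  -5  -5   2  37  89  90 103  53   0   2   4   0  -3]
164 [ -3  -4  -6   7  48 107 127 129 138  85  13  -3   3   1  -4]
165 [ -4  -5  -9  15  76 128 131 130 135 131  25  -6   2   1  -2]
166 [ -4  -4  -7  14  76 116 124 130 132 146  76  13   0   0  -4]
167 [ -5  -5  -8  -8  35 117 120 126 129 139  87  18   0  -1  -5]
168 [ -5  -5  -7  -9  20  82 120 121 128 135  85  17   0   2  -4]
169 [ -5  -4  -4  -2  12  81 124 125 128  94  13  -1   2   2  -3]
170 [-4 -2 -4 -3  0 17 46 55 27  2 -2  1  3  1 -4]
171 [-4 -5 -5 -3  0  2  6  1 -1 -2  1  3  4  2 -5]
172 [-4 -5 -4 -1  3  2  0  3  3  2  3  4  3  2 -2]
```

>>> play_rows([
  [[0,0,-0.05],0],
  [[0,0,-0.05],0],
  [[0,0,-0.05],0],
  [[0,0,0],0],
  [[0,0,0],0],
  [[0,0,0],0],
  [[0,0,0],0],
  [[0,0,0],0],
  [[0,0,0],0],
  [[0,0,0],0],
])

```text
time_s: 6.45
position: [608.0, 11.4, 205.6]
ee_rot: [0.981, 0.196, 0.001, -0.001]
wrist_force: [-1.7, 3.8, 7.5]
finger_gap: 0.1
grasp_force: 3.9
```

```bash
python3 - <<'E'
from h import *
s=np.mean([r.snapshot("scene") for _ in range(4)],0).round().astype(np.uint8)
o=r.get_obs();print(o['time_s'],o['position'],o['wrist_force'])
cv2.imwrite("pics/c5.png",cv2.resize(s[145:180,210:245,::-1],None,fx=16,fy=16,interpolation=cv2.INTER_NEAREST))
E
```

```text
6.65 [607.9913485   11.43288362 205.54615606] [-1.3517095   2.4396967   7.35822359]
```

View pics/c5.png

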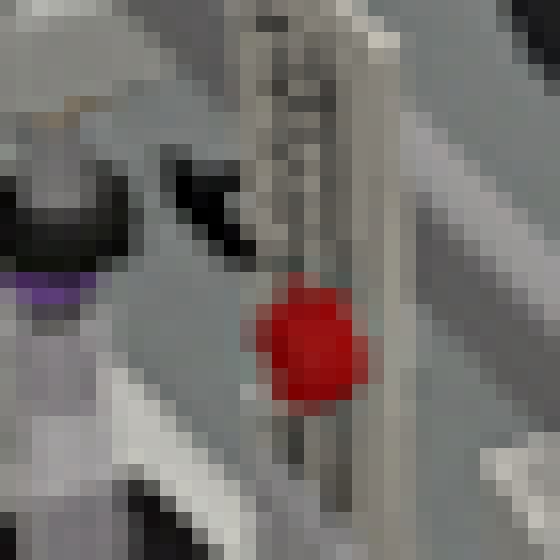

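>>> play_rows([
  [[0,0,-0.05],0],
  [[0,0,0],0],
  [[0,0,0],0],
  [[0,0,0],0],
  [[0,0,0],0],
  [[0,0,0],0],
  [[0,0,0],0],
  [[0,0,0],0],
  [[0,0,0],0],
  [[0,0,0],0],
])

```text
time_s: 7.65
position: [608.0, 11.5, 204.1]
ee_rot: [0.981, 0.196, 0.001, -0.001]
wrist_force: [-1.2, 3.2, 8.0]
finger_gap: 0.1
grasp_force: 4.0
```

>>> play_rows([
  [[0,0,0.1],0],
  [[0,0,0.2],0],
  [[0,-0.03,0.25],0],
  [[0,-0.03,0.25],0],
  [[0,-0.03,0.25],0],
  [[0,-0.05,0.25],0],
  [[0,-0.05,0.25],0],
  [[0,-0.05,0.25],0],
  [[0,0,0.25],0],
  [[0,0,0.25],0],
])

```text
time_s: 8.65
position: [607.3, 2.8, 271.9]
ee_rot: [0.981, 0.195, -0.001, 0.0]
wrist_force: [0.7, -0.2, -0.9]
finger_gap: -0.0
grasp_force: 0.0
```

>>> play_rows([
  [[0,0,0.5],0],
  [[0,0,0.5],0],
  [[0,0,0.5],0],
  [[0,0,0.5],0],
  [[0,0,0],0],
  [[0,0,0],0],
  [[0,0,0],0],
  [[0,0,0],0],
  [[0,0,0],0],
  [[0,0,0],0],
])

```text
time_s: 9.65
position: [607.5, 3.3, 331.4]
ee_rot: [0.981, 0.196, -0.0, -0.0]
wrist_force: [-0.0, -0.4, 0.5]
finger_gap: 0.0
grasp_force: 0.0
```

```bash
python3 - <<'E'
from h import *
s=r.snapshot("scene");o=r.get_obs();print(o['time_s'],o['position'],o['wrist_force'],red(s,(215,140,245,185))[0])
cv2.imwrite("pics/end.png",cv2.resize(s[95:235,180:290,::-1],None,fx=4,fy=4,interpolation=cv2.INTER_CUBIC))
E
```

```text
9.7 [607.56999407   3.30339015 331.58099293] [ 0.57758488  0.13560969 -0.53464284] [229.13806777 166.20583994]
```

View pics/end.png

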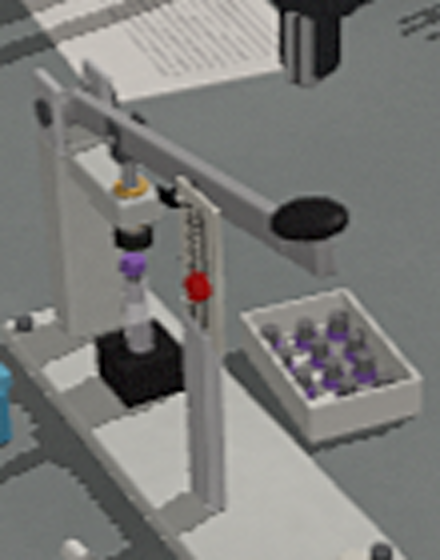

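The final picture shows the lever back at rest, the ram clear of the stopper, which is now pushed in (about 132,262). The tube is upright, the index is unmoved at (229.1, 166.2) raw, and the fingers are clear.

```bash
python3 -c "
from bench import r
print(r.sign_off())"
```

```text
the job is handed in; nothing more can be done
None
```

I pressed the lever to about 0.19 rad, level with the red index as best the pictures show (estimated within 3 mm), held it there for over a second and let it spring back up; the stopper is in, the tube upright, the index unmoved, and the job is handed in (no verdict was returned).

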